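Hourly tray check on the flat metal detector

ROBOT

A 6-joint arm with a two-finger parallel gripper is mounted at the origin on the work surface. World frame = base frame: x ahead of the robot, y to its left, z up, the work surface at z = 0. Lengths are in m, angles in rad, forces in N, time in s.
With the tool pointing down it reaches from about 0.325 to 0.925 m from the base axis. Payload 3.1 kg.
Tool frame: the origin (TCP) lies midway between the tips of the shut fingers; the grasp point (between the pads) lies 19 mm behind it; z points along the fingers, y is the line along which they close (so a half turn about z gives the same grasp; the last joint's range is limited). The gripper opens to 85 mm and grips with 20 to 120 N. Pads are 22 mm wide; open, the fingers measure 114 mm over their backs; the gripper's body (76 mm by 85 mm) begins 54 mm behind the grasp point. The pads swing forward as they close: fully open they stand 13 mm farther back than shut.
Start: joints at [1.221, 0.217, 1.613, -0, 1.311, -0.112], TCP at [0.147, 0.607, 0.231] pointing down, gripper open.
Joint ranges: [-2.75, 2.75], [-0.78, 2.1], [0.31, 2.55], [-1.13, 4.27], [0.13, 2.63], [-2.58, 2.58]. Speed limits (rad/s): [2.79, 2.79, 3.14, 3.14, 3.14, 3.14].

INTERFACE

Orientations are given as a unit quaternion [w, x, y, z].
In Python, from plant import read_state, optics, arm gives the robot as it stands.
- The arm moves only by the shell command python3 -m inch 'ROWS' [FORCE]. ROWS is JSON, a list that holds one entry, the list of rows, each a list of 7 numbers: the opening, from -1 (shut) to 1 (fully open), then the shift along the tool's x, y, z each as a share of 30 mm, from -1 to 1, then the turn, a rotation vector about the tool's x, y, z each as a share of 10 degrees, from -1 to 1. In form: [[[jaw, dx, dy, dz, wx, wy, wz], ...]]. A call has 1 to 20 rows; each row shifts and turns the commanded pose from where the row before left it, along the tool's axes as they then stand; what a row does not reach is not made up. A row lasts 1/8 s, in which the tool goes at most 62.5 mm and 10.7 degrees, less where a joint would pass 70% of its speed; a pose out of reach is approached as far as the arm can. A call with a number of a shift or a turn outside -1 to 1 is refused whole. A call with a gripper value outside its range is refused whole. The fingers move at their own pace and stop on an object; FORCE is the grip in N (left out, the last holds). Time passes only in rows, so rows that do not move let the fingers close. It gives the time, the measured TCP pose, the force, the opening and the grip force at its end, in the units of the state.
- read_state(): the state, without advancing time (a new reading comes with each control period).
- optics.read_camera(name): name is "side" or "top" or "wrist"; returns the picture (480x640x3 uint8, blue, green, red); there is no depth.
- optics.camera_info(name): a dict with "fovy" (degrees; the focal length in pixels is half the picture's height over the tangent of half this angle, whatever the lens; pixels are square), "cx", "cy" (the principal point, pixels), "R" (3x3) and "t" (3): a world point X has camera coordinates R X + t; the wrist camera has in their place "T_tool_cam" (4x4, takes a point from camera to tool coordinates, whose origin is the TCP and whose axes are the flange's). Camera axes: x right, y down, z forward; pixel columns grow to the right and rows downward; lengths in m; the calibration is good to about 2 mm. A picture is of the moment at which its call begins: read the wrist's pose just before it. camera_info takes no time and is no camera call.
- arm.hand_in(): hands the job in; it is judged then, once.
The state is a dict: "clock": time; "joint_pos": joint angles; "qd": joint speeds; "tau": joint torques, N m; "eef_pos": TCP position; "eef_rot": TCP orientation; "contact_force": force on the tool from outside, world axes, zero at the start; "ft_torque": the same for the moment, N m; "gripper_width": finger opening in m; "grasp_force": force on a finger pad.
Only numpy, scipy, OpenCV 4.12 (cv2) and the standard library are available. Lean on these libraries where they do the work, as an engineer would, in place of code of your own. Each camera call takes 0.05 s, during which the arm holds its last target. There are 200 camera calls.

TASK

Run the metal detector check: slide the white test tray, with its two frozen patties staying in it and without lifting it off the plate, along the detector's channel until it sits square against the blue end stop. Then press the green button fully down, keep it down for a good second and let it spring all the way back up. Leave the red button unpressed, the tray at the stop and the jar, bowl and spatula where they are.

Things in the scene. Friction and masses are not known exactly. Their poses are not given: they have to be found in the camera images.
- detector: fixed flat metal detector, a white box 210 (x) x 420 (y) mm, 50 mm high, topped by a dark steel plate. Origin at the centre of its underside on the table. Its y axis runs along the channel, towards the stop. The channel on the plate is 150 mm wide between two aluminium guide strips (12 mm thick, 20 mm high above the plate) centred at x = +-81 mm; it is open at the -y end
- stop: fixed blue stop bar across the channel, 146 mm wide (x), 20 mm thick, 30 mm high, with two black knobs on top; its place along the channel varies. Origin at plate height in the middle of the face that the tray meets; the bar lies on the +y side of it; y as the detector's y
- tray: loose white open tray with a blue liner, 130 (x) x 160 (y) mm outside, 35 mm high, walls and floor 5 mm, 0.35 kg; starts in the channel a little askew, 70 to 180 mm short of the stop, y towards the stop. Origin at the centre of its underside: seated, it lies 80 mm on the -y side of the stop's origin. Slides on the steel plate
- patty_card: loose rigid frozen golden patty lying in the tray, 95 x 62 x 20 mm, 80 g, with a small steel test card on top. Origin at the centre of its underside
- patty_plain: the same patty without the card, in the tray too
- box: fixed grey control box with a steel top, 200 (x) x 110 (y) mm, 60 mm high, with a green and a red button 90 mm apart along its x axis, in either order, and a small amber lamp between them. Origin at the centre of its underside
- green_button_top (a point): centre of the top face of the green push button (cap 36 mm across in a black collar 52 mm across and 12 mm high); moves with the button. At rest the top stands 23 mm above the box, 11 mm above the collar. It is pressed straight down; 7 mm travel, spring about 2.4 N at the start and 8 N fully down
- green_button (a joint): travel of the green button in m: 0 up, 0.007 fully down
- red_button_top (a point): centre of the top face of the red button, same size, in a yellow collar
- red_button (a joint): travel of the red button in m: 0 up, 0.007 fully down
- jar: loose clear jar with a blue cap, 70 mm across, 90 mm high, on the table beyond the control box; bystander. Origin at the centre of its underside
- bowl: loose steel bowl, 110 mm across, 50 mm high; bystander. Origin at the centre of its underside
- spatula: loose kitchen spatula, long blue handle and thin slotted steel blade, lying on the table beyond the detector; bystander. Origin below its middle, its own x axis runs along it

How it is judged:
On the way, in this order (a step that is already met when the one before it is completed fails the run):
1. the tray sits square against the stop (within 5 mm) (y of tray in the frame of stop above -0.085 m and angle between the y axis of tray and the y axis of stop, either way round below 0.06 rad), for 0.2 s.
2. the green button is fully down (at least 6 of 7 mm) for 0.6 s (value of joint green_button above 0.006 m), for 0.6 s.
3. the green button is back up (value of joint green_button below 0.001 m), for 0.1 s.
At the end, for the whole second after the job is handed in: The tray is at rest within 5 mm of the stop's face and square to it within 0.06 rad, both patties in it; both buttons are up; jar, bowl and spatula within 20 mm of where they were (all of step 1 and linear speed of tray below 0.02 m/s and distance between tray and patty_card below 0.07 m and distance between tray and patty_plain below 0.07 m and value of joint each of green_button, red_button below 0.001 m and distance of each of jar, bowl, spatula from where it was at the start of the episode below 0.02 m); the robot touches nothing.
It fails at once if the red button is pressed (more than 2 mm) (value of joint red_button above 0.002 m).
It fails at once if the green button is pressed (more than 3 mm) while the tray is not at the stop (value of joint green_button above 0.003 m and not (y of tray in the frame of stop above -0.085 m and angle between the y axis of tray and the y axis of stop, either way round below 0.06 rad)).
It fails at once if the tray is lifted or tipped off the plate (over 15 mm, or 0.2 rad) (z of tray in the frame of detector above 0.065 m or angle between tray's own z axis and vertical above 0.2 rad).
It fails at once if a bystander is moved over 20 mm (not (distance of each of jar, bowl, spatula from where it was at the start of the episode below 0.02 m)).
It also fails if it takes over 48 s, if anything falls off the work surface, if the arm or the gripper's body presses on something with over 40 N, if the wrist force passes 120 N, or if a joint passes its speed limit or range.

## Working session

There is one attempt and no reset: what is moved stays moved. The work goes in short steps, Python scripts to look and compute and a shell command to move; the robot and the scene stay as the last step left them, time stands still between calls to the robot, and variables do not carry over. Pictures are saved under pics/ and viewed, at most 10 in all, crops included, and the job is handed in when it is done.

```bash
ls; mkdir -p pics
python3 - <<'E'
from plant import read_state, optics, arm
import cv2,numpy as np
s=read_state();print(s['clock'],s['eef_pos'],s['eef_rot'],s['gripper_width'])
for n in ['top','side','wrist']:
    im=optics.read_camera(n);cv2.imwrite(f'pics/{n}0.png',im)
    print(n,{k:np.round(v,4).tolist() for k,v in optics.camera_info(n).items() if not isinstance(v,str)})
E
```

```text
pics
0.0 [0.14692789 0.60665636 0.22996528] [-2.72125426e-04  1.18606238e-01  9.92940659e-01 -1.15520999e-03] 0.08522159950703968
top {'fovy': 46.2175, 'cx': 326.0678, 'cy': 250.9376, 'R': [[-0.0068, -0.9999, -0.0104], [-0.9949, 0.0079, -0.1005], [0.1005, 0.0096, -0.9949]], 't': [0.0544, 0.6016, 0.969]}
side {'fovy': 43.049, 'cx': 327.5818, 'cy': 231.8009, 'R': [[0.8838, -0.4673, -0.0234], [-0.2663, -0.4611, -0.8465], [0.3848, 0.7543, -0.5319]], 't': [-0.5197, 0.2479, 0.9064]}
wrist {'fovy': 63.4309, 'cx': 322.9355, 'cy': 242.5434, 'T_tool_cam': [[-0.0002, -0.946, -0.3242, 0.0836], [1.0, -0.0002, -0.0001, -0.0009], [0.0, -0.3242, 0.946, -0.1418], [0.0, 0.0, 0.0, 1.0]]}
```

View pics/top0.png

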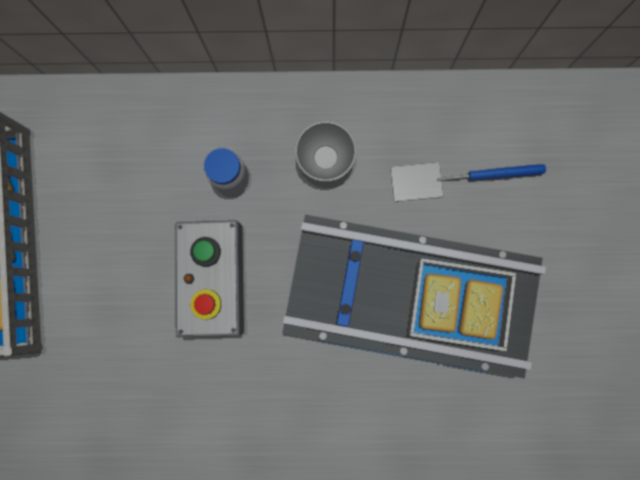

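View pics/side0.png

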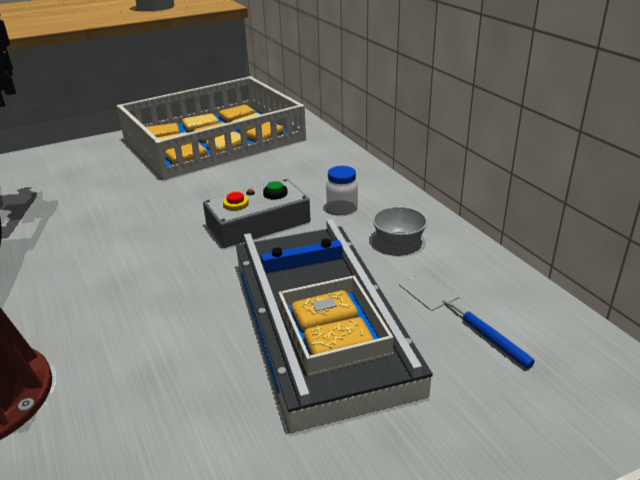

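Top view: stop bar at about (350,283), tray centred at (463,305), green button at (205,251), red at (205,304), jar (226,170), bowl (326,153), spatula at the upper right. Next I measure these from the top and side views.

```bash
cat > h.py <<'E'
import cv2,numpy as np
from plant import optics,read_state
from scipy.spatial.transform import Rotation as Ro
def cam(n):
    c=optics.camera_info(n); R=np.array(c['R']);t=np.array(c['t']); f=240/np.tan(np.radians(c['fovy'])/2)
    return R,t,f,c['cx'],c['cy']
def ray(n,p):
    R,t,f,cx,cy=cam(n);p=np.atleast_2d(np.asarray(p,float))
    d=np.c_[(p[:,0]-cx)/f,(p[:,1]-cy)/f,np.ones(len(p))]@R
    return -R.T@t,d/np.linalg.norm(d,axis=1)[:,None]
def plane(n,p,z):
    o,d=ray(n,p);return (o+d*((z-o[2])/d[:,2])[:,None])
def tri(p,q,a='top',b='side'):
    o1,d1=ray(a,p);o2,d2=ray(b,q);d1,d2=d1[0],d2[0]
    s=np.linalg.lstsq(np.c_[d1,-d2],o2-o1,rcond=None)[0]
    A,B=o1+s[0]*d1,o2+s[1]*d2;return (A+B)/2,np.linalg.norm(A-B)
def blobs(m,amin=30):
    n,l,st,c=cv2.connectedComponentsWithStats(m.astype(np.uint8),connectivity=4)
    return sorted([(st[i,4],c[i],l==i) for i in range(1,n) if st[i,4]>=amin],key=lambda b:-b[0])
def hsv(im,h0,h1,s=100,v=50):
    H=cv2.cvtColor(im,cv2.COLOR_BGR2HSV);return (H[...,0]>=h0)&(H[...,0]<=h1)&(H[...,1]>s)&(H[...,2]>v)
def rect(n,m,z):
    ys,xs=np.nonzero(m);P=plane(n,np.c_[xs,ys],z)[:,:2].astype(np.float32)*1000
    c,wh,a=cv2.minAreaRect(P);bp=cv2.boxPoints((c,wh,a))
    e=[bp[1]-bp[0],bp[2]-bp[1]];L=max(e,key=np.linalg.norm);L=L*np.sign(L[1] or 1)
    return np.array(c)/1000,np.round(sorted(wh),1),L/np.linalg.norm(L)
E
python3 - <<'E'
from h import *
t=cv2.imread('pics/top0.png');s=cv2.imread('pics/side0.png')
def show(n,m):
    for a,c,_ in blobs(m)[:7]: print(n,a,c.round(1))
for nm,h in (('green',(50,85)),('red',(0,8)),('red2',(172,180)),('orange',(12,24)),('blue',(100,125))):
    show('top '+nm,hsv(t,*h)); show('side '+nm,hsv(s,*h))
g=cv2.cvtColor(t,cv2.COLOR_BGR2GRAY)
dark=(g<95);dark[:200]=0;dark[:,:270]=0
B=blobs(dark,200)
print([(a,c.round()) for a,c,_ in B[:5]])
m=np.zeros(g.shape,bool)
for b in B[:5]: m|=b[2]
print('plate',rect('top',m,.05))
reg=cv2.convexHull(np.argwhere(m)[:,::-1].astype(np.int32));R=np.zeros(g.shape,np.uint8);cv2.fillConvexPoly(R,reg,1)
light=(R>0)&~(g<95)
for a,c,k in blobs(light|((R>0)&hsv(t,10,125)),60)[:6]: print('light',a,c.round(),rect('top',k,.085),rect('top',k,.05))
E
```

```text
top green 354 [203.2 250.4]
side green 110 [274.5 185.4]
top red 299 [204.1 303.9]
side red 1137 [ 28.2 391.6]
side red 143 [234.6 196.5]
top orange 914 [482.5 309.4]
top orange 658 [440.  305.8]
top orange 60 [  0.4 313.4]
top orange 34 [187.9 278.1]
side orange 7866 [102.9  18.7]
side orange 3137 [330.2 322.7]
side orange 456 [200.3 121.8]
side orange 439 [236.6 112.8]
side orange 378 [164.1 130.1]
side orange 190 [186.8 150.8]
side orange 175 [219.8 142.2]
top blue 1611 [460.  300.8]
top blue 1002 [221.7 165.6]
top blue 747 [507.5 172. ]
top blue 593 [349.8 282.3]
top blue 200 [ 19.7 310.1]
top blue 189 [ 18.2 284.1]
top blue 186 [ 20.5 334.6]
side blue 1477 [301.8 256.1]
side blue 982 [499.1 340.1]
side blue 437 [341.5 174.3]
side blue 369 [260.4 334.3]
side blue 289 [363.5 315.9]
side blue 135 [299.1 329.1]
side blue 61 [204.6 146.4]
[(np.int32(13417), array([385., 289.])), (np.int32(2578), array([404., 352.])), (np.int32(823), array([488., 293.])), (np.int32(519), array([463., 247.])), (np.int32(490), array([383., 232.]))]
plate (array([ 0.52055298, -0.09920717]), array([212.8,
[... 527 characters left out ...]
))
light 2209 [416. 247.] (array([ 0.59711151, -0.10806253]), array([ 49.7, 395.3]), array([0.17221667, 0.9850591 ], dtype=float32)) (array([ 0.60067126, -0.11358934]), array([ 51.5, 410.1]), array([0.17221712, 0.985059  ], dtype=float32))
light 593 [350. 282.] (array([0.54347821, 0.01013732]), array([20.9, 83.2]), array([-0.98301035,  0.18354994], dtype=float32)) (array([0.54504114, 0.00901116]), array([21.7, 86.3]), array([-0.9830105,  0.1835497], dtype=float32))
light 72 [411. 359.] (array([ 0.41746225, -0.08586861]), array([ 2.3, 90. ]), array([0.19116776, 0.98155737], dtype=float32)) (array([ 0.41433353, -0.0905692 ]), array([ 2.4, 93.3]), array([0.19116822, 0.98155725], dtype=float32))
```

```bash
python3 - <<'E'
from h import *
print('green',tri((203.2,250.4),(274.5,185.4)),'red',tri((204.1,303.9),(234.6,196.5)))
t=cv2.imread('pics/top0.png');s=cv2.imread('pics/side0.png')
# control box rect z=.06 check, knob/tray heights: patties centre & stop centre
print('patties', tri((461.5,307),(330.2,322.7)))
print('stop', tri((349.8,282.3),(301.8,256.1)))
print('green on .083',plane('top',(203.2,250.4),.083),'red',plane('top',(204.1,303.9),.083))
print(Ro.from_quat(np.roll(read_state()['eef_rot'],-1)).as_matrix().round(3))
E
python3 -m inch '[[[1,0,0,0,0,0,1],[1,0,0,0,0,0,1],[1,0,0,0,0,0,1],[1,0,0,0,0,0,1],[1,0,0,0,0,0,1],[1,0,0,0,0,0,1],[1,0,0,0,0,0,1],[1,0,0,0,0,0,1],[1,0,0,0,0,0,0.72],[1,0,0,0,0,0,0]]]'
```

```text
green (array([0.59938049, 0.25755964, 0.0801439 ]), np.float64(0.00037192336947994607)) red (array([0.50895517, 0.25485027, 0.07977925]), np.float64(0.0008846273118369116))
patties (array([ 0.50076798, -0.17813264,  0.06865942]), np.float64(0.0010279901709323662))
stop (array([0.54370534, 0.00985813, 0.06524224]), np.float64(0.001583875010228373))
green on .083 [[0.5992578  0.25683695 0.083     ]] red [[0.50934449 0.25396714 0.083     ]]
[[-0.972  0.236 -0.001]
 [ 0.236  0.972 -0.002]
 [ 0.    -0.002 -1.   ]]
clock: 1.4
eef_pos: [0.1471, 0.6071, 0.2308]
eef_rot: [0.0, 0.77, 0.638, -0.0]
contact_force: [0.6, 0.4, 0.4]
gripper_width: 0.0856
grasp_force: 0.0
```

```bash
python3 -m inch '[[[1,-1,1,0,0,0,0],[1,-1,1,0,0,0,0],[1,-1,1,0,0,0,0],[1,-1,1,0,0,0,0],[1,-1,1,0,0,0,0],[1,-1,1,0,0,0,0],[1,-1,1,0,0,0,0],[1,-1,1,0,0,0,0],[1,-1,1,0,0,0,0],[1,-1,1,0,0,0,0],[1,-1,1,0,0,0,0],[1,-1,1,0,0,0,0],[1,-1,1,0,0,0,0],[1,-1,1,0,0,0,0],[1,-1,1,0,0,0,0],[1,-1,1,0,0,0,0]]]'
python3 -m inch '[[[1,-1,0.6,0,0,0,0],[1,-1,0,0,0,0,0],[1,-1,0,0,0,0,0],[1,-1,0,0,0,0,0],[1,-1,0,0,0,0,0],[1,-1,0,0,0,0,0],[1,-1,0,0,0,0,0],[1,-1,0,0,0,0,0],[1,-1,0,0,0,0,0],[1,-1,0,0,0,0,0],[1,-1,0,0,0,0,0],[1,-0.7,0,0,0,0,0],[1,0,0,0,0,0,0],[1,0,0,0,0,0,0]]]'
python3 - <<'E'
from h import *
s=read_state();p=np.array(s['eef_pos']);M=Ro.from_quat(np.roll(s['eef_rot'],-1)).as_matrix();print(M.round(3).tolist())
u=np.array([.187,.982,0]);v=np.array([.982,-.187,0]);d=p-[.5206,-.0992,0]
print('s',d@u,'lat',d@v,p)
E
```

```text
clock: 3.4
eef_pos: [0.5291, 0.0446, 0.2312]
eef_rot: [-0.0, 0.77, 0.638, 0.0]
contact_force: [0.6, 0.5, 0.2]
gripper_width: 0.0856
grasp_force: 0.0
clock: 5.15
eef_pos: [0.4804, -0.3015, 0.2311]
eef_rot: [-0.0, 0.77, 0.638, 0.0]
contact_force: [-0.5, 0.4, 0.7]
gripper_width: 0.0854
grasp_force: 0.0
[[0.187, 0.982, -0.0], [0.982, -0.187, 0.001], [0.001, -0.0, -1.0]]
s -0.20619710419563442 lat -0.0016920905343893165 [ 0.48035105 -0.30151217  0.23110387]
```

```bash
python3 -m inch '[[[1,0,0.05,1,0,0,0],[1,0,0,1,0,0,0],[1,0,0,1,0,0,0],[1,0,0,1,0,0,0],[1,0,0,0.8,0,0,0],[1,0,0,0.6,0,0,0],[1,0,0,0.5,0,0,0],[1,0,0,0,0,0,0]]]'
python3 -m inch '[[[1,0.3,0,0,0,0,0],[1,0.3,0,0,0,0,0],[1,0.2,0,0,0,0,0],[1,0.2,0,0,0,0,0],[1,0.2,0,0,0,0,0],[1,0.2,0,0,0,0,0],[1,0.2,0,0,0,0,0],[1,0.2,0,0,0,0,0],[1,0,0,0,0,0,0]]]'
python3 - <<'E'
from h import *
cv2.imwrite('pics/side1.png',optics.read_camera('side'))
E
```

```text
clock: 6.15
eef_pos: [0.4811, -0.3017, 0.0531]
eef_rot: [-0.001, 0.771, 0.637, -0.0]
contact_force: [-0.1, 0.0, 0.9]
gripper_width: 0.0855
grasp_force: 0.0
clock: 7.28
eef_pos: [0.4923, -0.2489, 0.0544]
eef_rot: [-0.0, 0.771, 0.637, 0.001]
contact_force: [0.6, -0.7, -0.4]
gripper_width: 0.0859
grasp_force: 0.2
```

View pics/side1.png

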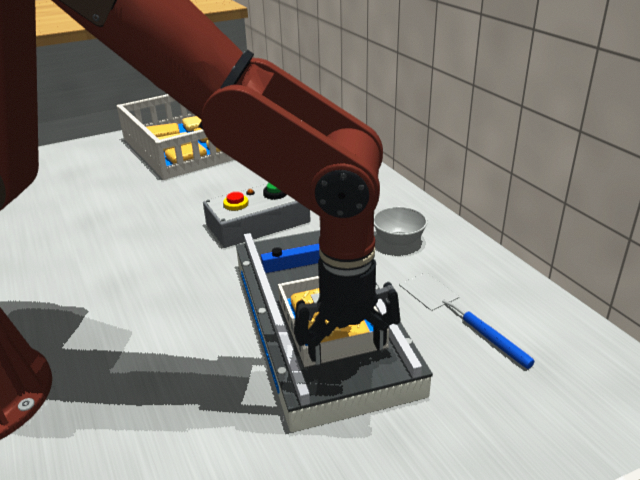

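The open fingers stand in the channel just behind the tray's rear wall (tips near (315,355) and (380,345)), clear of both guides. Next I push.

```bash
python3 -m inch '[[[1,0.2,0,0,0,0,0],[1,0.2,0,0,0,0,0],[1,0.2,0,0,0,0,0],[1,0.2,0,0,0,0,0],[1,0.2,0,0,0,0,0],[1,0.2,0,0,0,0,0],[1,0.2,0,0,0,0,0],[1,0.2,0,0,0,0,0],[1,0.2,0,0,0,0,0],[1,0.2,0,0,0,0,0],[1,0.2,0,0,0,0,0],[1,0.1,0,0,0,0,0]]]'
python3 -m inch '[[[1,0.1,0,0,0,0,0],[1,0.1,0,0,0,0,0],[1,0,0,0,0,0,0]]]'
python3 - <<'E'
from h import *
cv2.imwrite('pics/top2.png',optics.read_camera('top'))
cv2.imwrite('pics/wrist2.png',optics.read_camera('wrist'))
E
```

```text
clock: 8.82
eef_pos: [0.5048, -0.1813, 0.0543]
eef_rot: [-0.0, 0.771, 0.637, -0.0]
contact_force: [-0.6, -2.6, -1.3]
gripper_width: 0.0852
grasp_force: 1.3
clock: 9.2
eef_pos: [0.506, -0.1754, 0.0542]
eef_rot: [-0.0, 0.771, 0.637, 0.0]
contact_force: [0.8, -0.7, 0.5]
gripper_width: 0.0856
grasp_force: 0.4
```

View pics/wrist2.png

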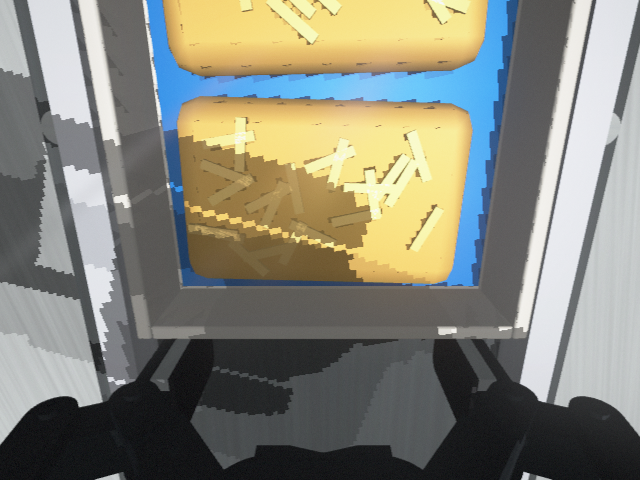

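The wrist view shows the tray's rear wall flat across both fingertips (row about 335), square between the guides, with the patties in it. Now I close the last few mm while watching the force.

```bash
python3 -m inch '[[[1,0.07,0,0,0,0,0],[1,0.07,0,0,0,0,0],[1,0.07,0,0,0,0,0]]]' | grep -E 'pos|contact'
python3 -m inch '[[[1,0.07,0,0,0,0,0],[1,0.07,0,0,0,0,0]]]'| grep -E 'pos|contact'
python3 -m inch '[[[1,0.07,0,0,0,0,0],[1,0,0,0,0,0,0]]]'| grep -E 'pos|contact'
```

```text
eef_pos: [0.5071, -0.1697, 0.0543]
contact_force: [-0.6, -2.6, -0.5]
eef_pos: [0.5073, -0.1683, 0.0544]
contact_force: [-5.3, -13.9, -0.7]
eef_pos: [0.5072, -0.1683, 0.0546]
contact_force: [-6.6, -16.9, -0.5]
```

The force rises to 17 N at the predicted position, so the tray is at the stop. I back off, rise and check.

```bash
python3 -m inch '[[[1,0,0,0,0,0,0],[1,0,0,0,0,0,0],[1,-0.3,0,0,0,0,0],[1,-0.5,0,0,0,0,0],[1,-0.5,0,0,0,0,0],[1,0,0,-1,0,0,0],[1,0,0,-1,0,0,0],[1,0,0,-1,0,0,0],[1,0,0,-1,0,0,0],[1,-1,0,-1,0,0,0],[1,-1,0,0,0,0,0],[1,-1,0,0,0,0,0],[1,-1,0,0,0,0,0],[1,-1,0,0,0,0,0],[1,0,0,0,0,0,0]]]'
python3 - <<'E'
from h import *
t=optics.read_camera('top');cv2.imwrite('pics/top3.png',t)
E
```

```text
clock: 12.05
eef_pos: [0.4723, -0.3512, 0.2043]
eef_rot: [0.0, 0.772, 0.636, 0.0]
contact_force: [0.1, 0.2, 0.3]
gripper_width: 0.0852
grasp_force: 0.0
```

View pics/top3.png

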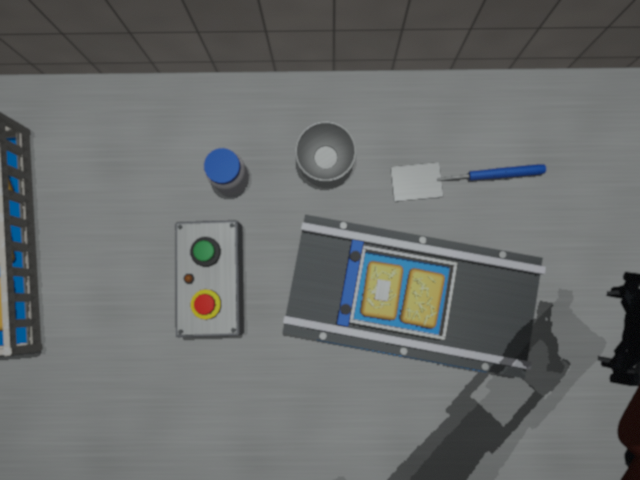

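The tray lies flush against the blue bar (edge at about x=357) with both patties in it, and the bystanders are unmoved. Next I shut the fingers and go above the green button.

```bash
python3 -m inch '[[[-1,1,0,0,0,0,0],[-1,1,0,0,0,0,0],[-1,1,0,0,0,0,0],[-1,1,0,0,0,0,0],[-1,1,0,0,0,0,0],[-1,1,0,0,0,0,0],[-1,1,0,0,0,0,0],[-1,1,0,0,0,0,0],[-1,1,0,0,0,0,0],[-1,1,0,0,0,0,0],[-1,1,0,0,0,0,0],[-1,1,0,0,0,0,0],[-1,1,0,0,0,0,0],[-1,1,0,0,0,0,0],[-1,1,0,0,0,0,0],[-1,1,0,0,0,0,0],[-1,1,0,0,0,0,0],[-1,1,0,0,0,0,0],[-1,1,0,0,0,0,0],[-1,1,0,0,0,0,0]]]' >/dev/null
python3 -m inch '[[[-1,0.7,0.27,0,0,0,0],[-1,0,0,1,0,0,0],[-1,0,0,1,0,0,0],[-1,0,0,0.7,0,0,0],[-1,0,0,0,0,0,0],[-1,0,0,0,0,0,0]]]'
python3 - <<'E'
from h import *
s=read_state();p=np.array(s['eef_pos']);M=Ro.from_quat(np.roll(s['eef_rot'],-1)).as_matrix()
print('to go (mm, tool)',(M.T@(np.array([.5993,.2570,.083])-p)*1000).round(1))
w=optics.read_camera('wrist');c=optics.camera_info('wrist');T=np.array(c['T_tool_cam'])
f=240/np.tan(np.radians(c['fovy'])/2)
cv2.imwrite('pics/wrist4.png',w)
for a,q,_ in blobs(hsv(w,50,85),200):
    d=T[:3,:3]@[(q[0]-c['cx'])/f,(q[1]-c['cy'])/f,1];o=M@T[:3,3]+p;d=M@d
    print(a,q,o+d*(.083-o[2])/d[2])
E
```

```text
clock: 15.35
eef_pos: [0.5981, 0.2597, 0.1245]
eef_rot: [0.0, 0.771, 0.637, 0.001]
contact_force: [0.9, 0.5, -0.0]
gripper_width: -0.0
grasp_force: 0.0
to go (mm, tool) [-2.4  1.6 41.5]
2603 [325.74222051 280.78486362] [0.59935899 0.25841629 0.083     ]
```

View pics/wrist4.png

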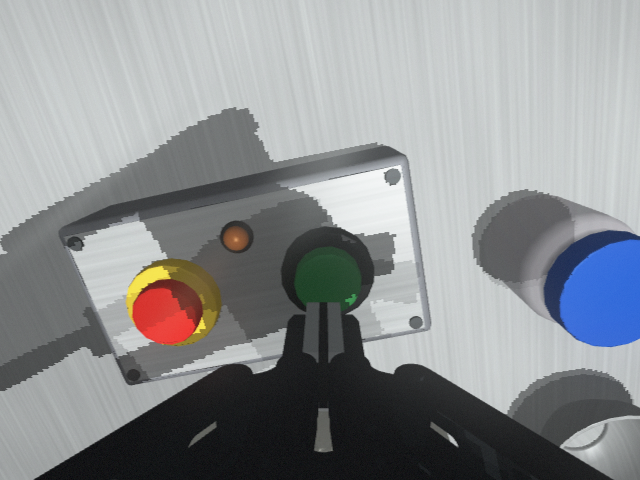

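The green cap lies right under the fingertips (326,281), red is well off to the left at (167,312), and the wrist camera fix agrees to 1.5 mm.

```bash
python3 -m inch '[[[-1,-0.06,0.05,0.5,0,0,0],[-1,0,0,0.4,0,0,0],[-1,0,0,0.3,0,0,0],[-1,0,0,0,0,0,0]]]' | grep -E 'pos|contact'
python3 -m inch '[[[-1,0,0,0.1,0,0,0],[-1,0,0,0.1,0,0,0],[-1,0,0,0,0,0,0]]]' | grep -E 'pos|contact'
python3 -m inch '[[[-1,0,0,0.1,0,0,0],[-1,0,0,0.1,0,0,0],[-1,0,0,0,0,0,0]]]' | grep -E 'clock|pos|contact'
```

```text
eef_pos: [0.5974, 0.2568, 0.0855]
contact_force: [0.1, 0.2, 0.4]
eef_pos: [0.5991, 0.2574, 0.0821]
contact_force: [-0.1, -0.5, 3.1]
clock: 16.65
eef_pos: [0.5992, 0.2575, 0.0765]
contact_force: [-2.1, -1.7, 7.4]
```

```bash
python3 -m inch '[[[-1,0,0,0.07,0,0,0],[-1,0,0,0,0,0,0]]]' | grep -E 'clock|pos|contact'
python3 -m inch '[[[-1,0,0,0.05,0,0,0],[-1,0,0,0,0,0,0]]]' | grep -E 'clock|pos|contact'
```

```text
clock: 16.9
eef_pos: [0.5993, 0.2575, 0.076]
contact_force: [-4.5, -2.1, 12.4]
clock: 17.15
eef_pos: [0.5993, 0.2575, 0.0759]
contact_force: [-7.8, -2.4, 18.6]
```

Bottomed out: the force is well above 8 N with no further travel. I hold it for over a second, then release.

```bash
python3 -m inch '[[[-1,0,0,0,0,0,0],[-1,0,0,0,0,0,0],[-1,0,0,0,0,0,0],[-1,0,0,0,0,0,0],[-1,0,0,0,0,0,0],[-1,0,0,0,0,0,0],[-1,0,0,0,0,0,0],[-1,0,0,0,0,0,0],[-1,0,0,0,0,0,0],[-1,0,0,0,0,0,0]]]' | grep -E 'clock|pos|contact'
python3 -m inch '[[[-1,0,0,-0.2,0,0,0],[-1,0,0,-0.3,0,0,0],[-1,0,0,-0.5,0,0,0],[-1,0,0,-1,0,0,0],[-1,0,0,-1,0,0,0],[-1,-1,0,-1,0,0,0],[-1,-1,0,-1,0,0,0],[-1,-1,-1,0,0,0,0],[-1,-1,-1,0,0,0,0],[-1,0,-1,0,0,0,0],[-1,0,-1,0,0,0,0],[-1,0,-1,0,0,0,0],[-1,0,0,0,0,0,0],[-1,0,0,0,0,0,0]]]'
python3 - <<'E'
from h import *
cv2.imwrite('pics/side5.png',optics.read_camera('side'))
t=optics.read_camera('top');cv2.imwrite('pics/top5.png',t)
for n,h in (('g',(50,85)),('b',(100,125))): print(n,[(a,c.round(1)) for a,c,_ in blobs(hsv(t,*h),150)])
E
```

```text
clock: 18.4
eef_pos: [0.5993, 0.2575, 0.076]
contact_force: [-6.9, -2.4, 18.2]
clock: 20.15
eef_pos: [0.4294, 0.1675, 0.2221]
eef_rot: [0.0, 0.771, 0.637, 0.001]
contact_force: [-0.4, -0.1, -0.1]
gripper_width: -0.0
grasp_force: 0.0
g [(np.int32(353), array([203.2, 250.4]))]
b [(np.int32(1742), array([400.9, 289.4])), (np.int32(999), array([221.7, 165.7])), (np.int32(744), array([507.5, 172. ])), (np.int32(552), array([349.4, 282.2])), (np.int32(200), array([ 19.7, 310.1])), (np.int32(188), array([ 18.2, 284.1])), (np.int32(185), array([ 20.5, 334.6])), (np.int32(178), array([ 15.5, 233.5])), (np.int32(175), array([ 14. , 208.5])), (np.int32(167), array([ 11.4, 159.1])), (np.int32(156), array([342.8, 318.6])), (np.int32(155), array([ 17.6, 259.6]))]
```

View pics/side5.png

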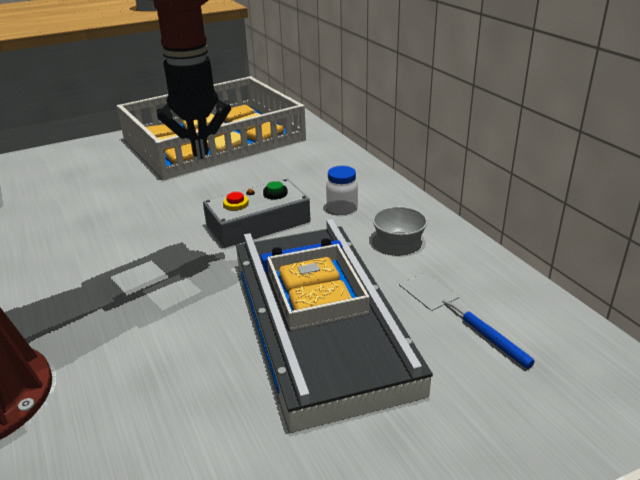

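View pics/top5.png

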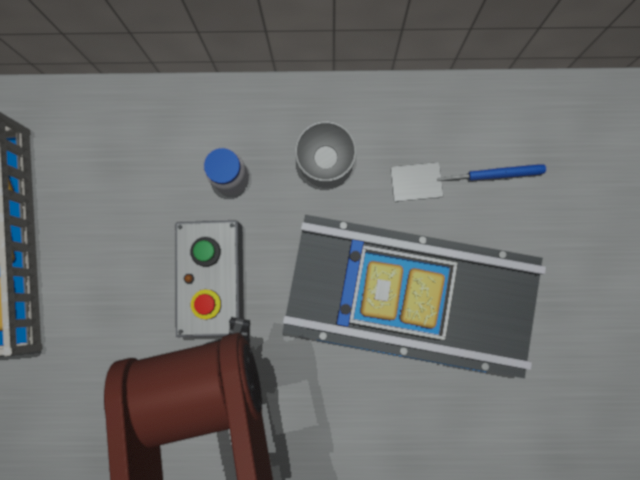

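The green button is back up at (203,250) as before, the tray is at the stop with both patties in it, the bystanders are in place and the arm is clear of everything.

```bash
python3 -c "
from plant import arm
print(arm.hand_in())"
```

```text
the job is handed in; nothing more can be done
None
```

The job is handed in: the tray is square against the stop with both patties in it, the green button was held fully down for over a second and is back up, red was never touched, and the jar, bowl and spatula stayed put; the hand-in returned no verdict.

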